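# Refit the filter cover of a downdraft sanding box

## Robot

A 6-joint arm with a two-finger parallel gripper is mounted at the origin on the work surface. World frame = base frame: x ahead of the robot, y to its left, z up, the work surface at z = 0. Lengths are in m, angles in rad, forces in N, time in s.
With the tool pointing down it reaches from about 0.35 to 0.775 m from the base axis. Payload 5.5 kg.
Tool frame: the origin (TCP) lies midway between the tips of the shut fingers; the grasp point (between the pads) lies grip_point_offset behind it (grip_point_offset is the distance from the TCP to the grasp point, in m); z points along the fingers, y is the direction in which the jaws open and shut (so a half turn about z gives the same grasp; the last joint's range is limited). The gripper opens to 85 mm and grips with 20 to 120 N. Pads are 22 mm wide; open, the fingers measure 114 mm over their backs; the gripper's body (76 mm by 85 mm) begins 54 mm behind the grasp point. The pads swing forward as they close: fully open they stand 13 mm farther back than shut.
Start: joints at [-0.14, 0.313, 0.046, 1.304, 0, 1.431], TCP at [0.575, -0, 0.231] pointing down, gripper open.
Joint ranges: [-2.76, 2.76], [-0.86, 1.69], [-1.03, 1.26], [-2.2, 2.34], [-1.47, 1.5], [-3.14, 3.14]. Speed limits (rad/s): [2.57, 2.57, 3.14, 3.14, 3.14, 3.14].

## Interface

Orientations are given as a unit quaternion [w, x, y, z].
In Python, from workcell import * gives the robot as it stands.
- The arm moves only by the tool send_rows, never from a script. Its argument "series" is one flat list of numbers, 7 for each row, row after row: the shift along the tool's x, y, z in cm, then the turn, a rotation vector about the tool's x, y, z in degrees, then the opening, from 0 (shut) to 1 (fully open). A call has 1 to 10 rows; each row is the pose to reach, as a shift and turn from the pose commanded when the call began, along the tool's axes at that moment; what a row does not reach only later rows make up. A row lasts 1/12 s, in which the tool goes at most 41.7 mm and 7.16 degrees, less where a joint would pass 70% of its speed; a pose out of reach is approached as far as the arm can. A call with a gripper value outside its range is refused whole. The fingers move at their own pace and stop on an object; "newtons" is the grip in N (left out, the last holds). Time passes only in rows, so rows that repeat a pose let the fingers close. It gives the time, the measured TCP pose, the force and the opening at its end, in the units of the state.
- get_state(): the state, without advancing time (a new reading comes with each control period).
- read_camera(name): name is "scene" or "side" or "wrist"; returns the picture (384x512x3 uint8, blue, green, red); there is no depth.
- camera_info(name): a dict with "K" (3x3 intrinsics, pixels), "xyz" and "attitude" of the camera in the world. Camera axes: x right, y down, z forward; pixel columns grow to the right and rows downward; lengths in m; the calibration is good to about 2 mm. A picture is of the moment at which its call begins: read the wrist's pose just before it. camera_info takes no time and is no camera call; for the wrist camera it gives the pose at the moment of the call.
- hand_in(): hands the job in, once; it reports no verdict.
Trained networks look in the newest picture that a camera, given by its name, has taken for a name from the list of things; names that differ only in an ending like _2 or _b are one class to them, and where a whole thing is asked for, a point or a joint stands for the part that bears it (a point fixed in the world has none). Each returns a list of dicts, best first, with "p" (0 to 1); they miss things now and then, are a little off and sometimes report something else, mostly with a low value. They report only what shows in the picture. A call takes as long as a camera call.
- silhouettes(camera, label): "pixels" (384x512 bool, what is visible of it) and "box" ([left, top, width, height] in pixels, round what is visible of it).
The state is a dict: "clock": time; "joint_pos": joint angles; "qvel": joint speeds; "tau": joint torques, N m; "tcp_pos": TCP position; "orientation": TCP orientation; "wrist_force": force on the tool from outside, world axes, zero at the start; "ft_torque": the same for the moment, N m; "finger_gap": finger opening in m.
Only numpy, scipy, OpenCV 4.12 (cv2) and the standard library are available. Lean on these libraries where they do the work, as an engineer would, in place of code of your own. Each camera call takes 0.05 s, during which the arm holds its last target. There are 200 camera calls.

## Task

The filter cover of the sanding box is lying on the bench: put it back. Tilt it, hook its lip under the ledge of the frame around the filter opening, pushing only lightly as you feel for the ledge, then swing the other end down against the sprung filter and press, no harder than it takes, until the spring catch snaps over it and the cover lies flat and level with the frame; then let go. Do not disturb the tools and workpieces around.

Things in the scene. Friction and masses are not known exactly. Their poses are not given: they have to be found in the camera images.
- cover: Loose filter cover: black plastic plate 150 (x) by 114 (y) by 8 mm, bar handle on top, lying handle up on the bench. Origin: centre of its underside, z up. Its lip, a 4 mm thick tongue 90 mm wide, carries on the plate's lower half 6 mm past the -x end (to x = -81 mm); above it the end face (x = -75, z = 4 to 8 mm) is a shoulder. About 0.22 kg (+-30 %), centre of mass near the centre.
- cover_handle (a point): Centre of the handle bar, (25, 0, 34) mm in the cover's frame. The bar runs along the cover's x, 70 mm long (46 mm free between its two posts), 12 mm wide, 14 mm high; 19 mm are free between plate and bar.
- cover_lip (a point): Middle of the lip's upper front edge, (-81, 0, 4) mm in the cover's frame. The lip is brittle: feel for the ledge with some 5 N.
- box: Downdraft sanding box: grey sheet-steel box 300 (x) by 400 (y) mm, deck 90 mm high, fixed. Perforated grid on its +y half, filter opening with an aluminium frame on its -y half. Origin on the bench, mid-depth; y runs from -190 to 210 mm. Its x axis points from the frame's ledge to its catch. Put the cover in with its x axis along the box's x.
- ledge (a point): On the box at (-84, -105, 99) mm: by design the middle of the ledge's lower edge; box axes. The ledge is a 4 mm bar along y at the frame's -x end, underside 9 mm above the deck, open below to 10 mm behind its edge. The frame is screwed down through slotted holes: all of it (ledge, rails, catch) stands up to 16 mm nearer or farther along x, which nothing measures; y and height are exact.
- opening (a point): On the box at (-9, -105, 90) mm: by design the middle of the frame's opening, on the deck. Frame 13 mm high; side rails leave 120 mm in y; from the ledge's edge to the far rail 153 mm. Seated, the cover's shoulder is 0 to 3 mm from the ledge's edge, its top level with the frame's top, its underside 5 mm above the deck. Side flanges (10 mm wide, tops 3 mm above the deck) stop it 2 mm lower.
- filter_top (a point): Middle of the top of the pleated filter in the opening, 78 (x) by 84 mm, at (5, -105, 99) mm in the box's frame. It stands on springs, 4 mm proud of the seated cover's underside, and pushes up with about 7 N when free, 11 N at the seated cover: a cover stays flat only when held at both ends.
- catch (a joint): Travel of the spring bolt in a block (37 mm above the deck) at the frame's +x end, mid-width, m. 0 = out, at rest: its 26 mm wide nose reaches 5 to 9 mm over a seated cover's end, underside level with the frame's top. The cover's end, pressed on its bevel (18 mm high), drives it back along +x (to 0.011). Pressing home by the handle takes about 10 to 16 N; then the bolt jumps out.
- workpiece: Pine board 150 by 85 by 18 mm lying on the box's grid. Leave alone.
- sanding_block: Cork sanding block 110 by 65 by 40 mm with a wooden back, on the box's grid. Leave alone.
- drill: Red and black cordless drill lying on its side on the bench, right of the robot's base. Leave alone.
- screwdriver: Black screwdriver, 200 mm, lying on the bench beyond the cover. Leave alone.
- tape_measure: Yellow tape measure 70 by 66 by 34 mm lying between the box and the robot's base. Leave alone.

How it is judged:
On the way, in this order (a step that is already met when the one before it is completed fails the run):
1. the cover is lifted off the bench (height (world z) of cover above 0.05 m), for 0.2 s.
2. the cover's lip is in the frame at the ledge's end, below the ledge's level, with the cover tilted, its other end up (angle between cover's own z axis and vertical above 0.08 rad and z of cover_lip in the frame of ledge between -0.02 and 0 m and x of cover_lip in the frame of ledge between -0.026 and 0.016 m and y of cover_lip in the frame of ledge between -0.01 and 0.01 m and z of cover in the frame of ledge above 0 m), for 0.1 s.
At the end, for the whole second after the job is handed in: The cover lies at rest in the frame, flat within 0.025 rad, its lip under the ledge (the lip's upper edge from 3 mm below to 1.5 mm above the ledge's underside, within 6 mm sideways, turned less than 0.08 rad) and the catch fully out over its other end (within 1.5 mm) (angle between cover's own z axis and vertical below 0.025 rad and z of cover_lip in the frame of ledge between -0.003 and 0.0015 m and x of cover_lip in the frame of ledge between -0.026 and 0.016 m and y of cover_lip in the frame of ledge between -0.006 and 0.006 m and angle between the x axis of cover and the x axis of box, either way round below 0.08 rad and value of joint catch below 0.0015 m and linear speed of cover below 0.01 m/s); the robot touches nothing.
It fails at once if the cover is pressed against the sanding box (frame, ledge, catch or filter) with more than 35 N, all contacts added up (contact force between cover and box above 35 N).
It fails at once if the cover is rammed against the box with more than 18 N while it is still tilted by over 0.17 rad (hooking in takes only a light push) (contact force between cover and box above 18 N and angle between cover's own z axis and vertical above 0.17 rad).
It fails at once if a bystander is moved more than 25 mm (distance of any of workpiece, sanding_block, drill, screwdriver, tape_measure from where it was at the start of the episode above 0.025 m).
It also fails if it takes over 59 s, if anything falls off the work surface, if the arm or the gripper's body presses on something with over 40 N, if the wrist force passes 120 N, or if a joint passes its speed limit or range.

## Working session

There is one attempt and no reset: what is moved stays moved. The work goes in short steps, Python scripts to look and compute and a tool call to move; the robot and the scene stay as the last step left them, time stands still between calls to the robot, and variables do not carry over. Pictures are saved under pics/ and viewed, about 8 in all and at most 12, crops included, and the job is handed in when it is done.

Besides the shell and the picture viewer there is one more tool, called as name(argument=value, ...) on one line, values as JSON. send_rows: Moves the arm, as the interface text tells. Its arguments: {"type":"object","properties":{"series":{"type":"array"},"newtons":{"type":"number"}},"required":["series"]}

```bash
mkdir -p pics; ls; cat > h.py <<'E'
from workcell import *
import numpy as np, cv2
from scipy.spatial.transform import Rotation as R
def rot(q): return R.from_quat([q[1],q[2],q[3],q[0]])
def cam(n):
    c=camera_info(n); K=np.array(c["K"]); a=np.array(c["attitude"])
    M=rot(a).as_matrix() if a.size==4 else a.reshape(3,3)
    return K,M,np.array(c["xyz"])
def proj(n,P,c=None):
    K,M,t=c or cam(n); p=(np.atleast_2d(P)-t)@M@K.T
    return p[:,:2]/p[:,2:]
def onz(n,uv,z,c=None):
    K,M,t=c or cam(n); d=(M@np.linalg.inv(K)@np.c_[np.atleast_2d(uv),np.ones(len(np.atleast_2d(uv)))].T).T
    return t+d*((z-t[2])/d[:,2:])
E
python3 - <<'E'
from h import *
print(get_state())
for n in("scene","side","wrist"):
    print(n,camera_info(n))
    im=read_camera(n); cv2.imwrite(f"pics/{n}0.png",im)
    for l in ("cover","box","cover_handle","catch","ledge"):
        try: r=silhouettes(n,l)
        except Exception as e: print(l,e); continue
        print(n,l,[(round(float(d["p"]),2),d["box"]) for d in r[:2]])
        if r: np.save(f"pics/{n}_{l}.npy",r[0]["pixels"])
ims=[cv2.imread(f"pics/{n}0.png") for n in("scene","side")]
cv2.imwrite("pics/a.png",np.vstack(ims)[:, :])
E
```

```text
pics
{'clock': 0.0, 'joint_pos': array([-1.39622818e-01,  3.13962702e-01,  4.49267525e-02,  1.30361098e+00,
       -5.90701742e-06,  1.43121704e+00]), 'qvel': array([-0.00142668,  0.00195871, -0.00051457,  0.00097021,  0.00189197,
       -0.00140986]), 'tau': array([-2.90074182e-03, -4.80629075e+01,  2.98531097e+01,  1.95313990e-02,
       -3.83516899e-04, -4.27451073e-05]), 'tcp_pos': array([5.74458391e-01, 5.15764041e-05, 2.30408981e-01]), 'orientation': array([-7.37185690e-04,  7.07121866e-01,  7.07091091e-01, -5.59236750e-04]), 'wrist_force': array([ 0.28339158,  0.4140182 , -0.81148253]), 'ft_torque': array([ 0.01370934, -0.05030113,  0.04064335]), 'finger_gap': 0.08573508892994029}
scene {'K': array([[402.79219675,   0.        , 257.37030069],
       [  0.        , 402.79219675, 189.86646745],
       [  0.        ,   0.        ,   1.        ]]), 'xyz': array([ 1.16585669, -0.59468981,  1.09693507]), 'attitude': array([-0.3319983 ,  0.84821472,  0.3863828 , -0.14497323])}
scene cover [(0.82, [161.0, 240.9, 55.9, 57.3])]
scene box [(0.89, [244.6, 134.1, 141.1, 112.8])]
scene cove
[... 570 characters left out ...]
289.4, 72.6, 43.4])]
side catch [(0.49, [298.2, 174.2, 10.1, 8.5]), (0.2, [79.2, 293.9, 96.6, 90.1])]
side ledge [(0.7, [228.0, 137.6, 104.9, 84.5])]
wrist {'K': array([[293.55054418,   0.        , 254.40377026],
       [  0.        , 293.55054418, 197.49200813],
       [  0.        ,   0.        ,   1.        ]]), 'xyz': array([0.57500213, 0.08063145, 0.37400305]), 'attitude': array([1.59825370e-01, 9.87145302e-01, 4.26416003e-05, 4.97003538e-05])}
wrist cover [(0.86, [172.5, 319.4, 99.7, 46.5])]
wrist box [(0.75, [65.4, 0.0, 359.8, 187.0])]
wrist cover_handle [(0.71, [170.7, 319.0, 104.3, 48.3])]
wrist catch [(0.6, [306.1, 73.8, 27.1, 33.2])]
wrist ledge [(0.85, [66.3, 0.0, 358.5, 183.6])]
```

```bash
python3 - <<'E'
import cv2,numpy as np
s=cv2.imread("pics/scene0.png")[110:310,130:400]; d=cv2.imread("pics/side0.png")[120:345,200:360]
w=cv2.imread("pics/wrist0.png")
A=np.zeros((600,800,3),np.uint8)
def put(im,x,y,k):
    im=cv2.resize(im,None,fx=k,fy=k,interpolation=cv2.INTER_CUBIC); A[y:y+im.shape[0],x:x+im.shape[1]]=im[:600-y,:800-x]
put(s,0,0,1.5); put(d,420,0,1.33); put(w,150,300,0.78)
cv2.imwrite("pics/b.png",A)
E
```

```text
(no output)
```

View pics/b.png

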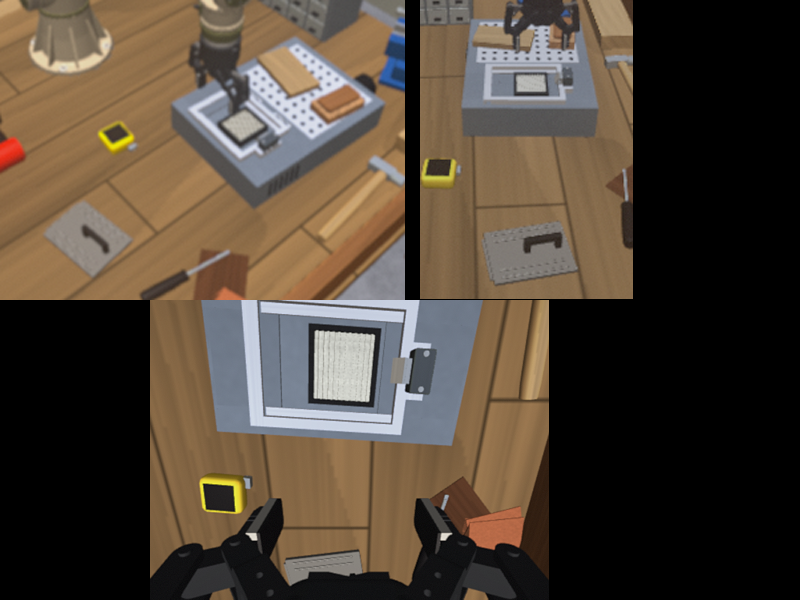

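View pics/wrist0.png

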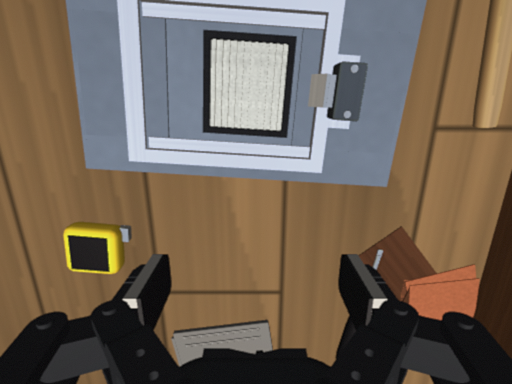

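```bash
python3 - <<'E'
from h import *
w=cam("wrist")
print("deck corners",onz("wrist",[[87,168],[387,186]],.09,w).round(4))
print("frame ledge outer/inner",onz("wrist",[[142,15],[148,150],[130,162],[322,171],[146,140],[310,150]],.103,w).round(4))
# box right-rear etc from scene
for n in("scene","side"):
    m=np.load(f"pics/{n}_cover.npy").astype(np.uint8)
    c=max(cv2.findContours(m,0,1)[0],key=cv2.contourArea)
    p=cv2.approxPolyDP(cv2.convexHull(c),4,True)[:,0]
    print(n,p.tolist(),onz(n,p,.008).round(3).tolist())
    mm=np.argwhere(m)[:,::-1].mean(0);print("cent",onz(n,mm,.01).round(3))
E
```

```text
deck corners [[ 0.4099  0.0168  0.09  ]
 [ 0.7085 -0.0016  0.09  ]]
frame ledge outer/inner [[0.4844 0.1456 0.103 ]
 [0.4768 0.0367 0.103 ]
 [0.4587 0.0255 0.103 ]
 [0.6389 0.0169 0.103 ]
 [0.476  0.0458 0.103 ]
 [0.6264 0.0367 0.103 ]]
scene [[184, 243], [218, 269], [192, 294], [160, 267]] [[0.445, -0.265, 0.008], [0.595, -0.241, 0.008], [0.612, -0.351, 0.008], [0.471, -0.373, 0.008]]
cent [[ 0.532 -0.308  0.01 ]]
side [[305, 289], [317, 324], [262, 334], [252, 330], [250, 295]] [[0.594, -0.254, 0.008], [0.608, -0.36, 0.008], [0.477, -0.381, 0.008], [0.455, -0.369, 0.008], [0.454, -0.266, 0.008]]
cent [[ 0.526 -0.319  0.01 ]]
```

```bash
python3 - <<'E'
import cv2,numpy as np
s=cv2.imread("pics/scene0.png")[225:310,140:240]; d=cv2.imread("pics/side0.png")[275:345,235:335]
A=np.vstack([cv2.resize(s,(640,int(85*6.4)))[:300*2],])
cv2.imwrite("pics/c.png",np.hstack([cv2.resize(s,(400,340)),cv2.resize(d,(400,280)) if 0 else cv2.copyMakeBorder(cv2.resize(d,(400,280)),0,60,0,0,0)]))
E
```

```text
(no output)
```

View pics/c.png

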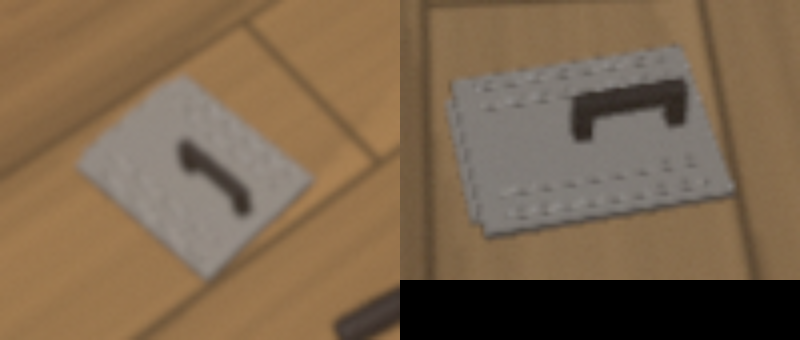

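```bash
cat > rect.py <<'E'
from h import *
# box frame from two -y deck corners (seen by wrist0)
A0=np.array([.4099,.0168]);B0=np.array([.7085,-.0016])
def boxframe(A=A0,B=B0):
    ex=(B-A)/np.linalg.norm(B-A); ey=np.array([-ex[1],ex[0]])
    return (A+B)/2+.19*ey,ex,ey
def rectify(im,c,z,x0,x1,y0,y1,s=2000):
    o,ex,ey=boxframe()
    W,H=int((x1-x0)*s),int((y1-y0)*s)
    g=np.array([[x0,y1],[x1,y1],[x1,y0],[x0,y0]])
    P=np.c_[o+g[:,:1]*ex+g[:,1:]*ey,np.full(4,z)]
    uv=proj("",P,c).astype(np.float32)
    M=cv2.getPerspectiveTransform(uv,np.float32([[0,0],[W,0],[W,H],[0,H]]))
    return cv2.warpPerspective(im,M,(W,H),flags=cv2.INTER_CUBIC)
E
python3 - <<'E'
from rect import *
c=cam("wrist"); im=cv2.imread("pics/wrist0.png")
print(boxframe())
a=rectify(im,c,.103,-.16,.16,-.2,-.05)
for x in range(-16,17,2):
    cv2.line(a,((x+16)*20,0),((x+16)*20,8 if x%10 else 20),(0,0,255),1)
b=rectify(im,c,.09,-.16,.16,-.2,-.05)
cv2.imwrite("pics/r.png",np.vstack([a,b[:290]]))
g=cv2.cvtColor(a,6).astype(float)
for ya,yb in((-.145,-.125),(-.09,-.06)):
    r=slice(int((-.05-yb)*2000),int((-.05-ya)*2000)); p=cv2.GaussianBlur(g[r].mean(0)[None],(0,0),1.5)[0]; d=np.gradient(p)
    pk=[i for i in range(2,638) if abs(d[i])>2 and abs(d[i])==abs(d[i-2:i+3]).max()]
    print([(round(i/2-160,1),round(d[i],1)) for i in pk])
E
```

```text
(array([0.57088581, 0.1972403 ]), array([ 0.99810682, -0.06150424]), array([0.06150424, 0.99810682]))
[(-143.5, np.float64(6.0)), (-103.0, np.float64(17.9)), (-87.0, np.float64(-23.4)), (-84.5, np.float64(5.5)), (-66.0, np.float64(-6.2)), (-64.0, np.float64(7.9)), (-34.0, np.float64(-19.8)), (-27.5, np.float64(27.8)), (-24.5, np.float64(-6.0)), (-22.5, np.float64(4.9)), (-18.5, np.float64(-5.7)), (-16.5, np.float64(5.5)), (-13.0, np.float64(-3.8)), (-11.0, np.float64(3.4)), (-7.0, np.float64(-3.6)), (-5.0, np.float64(2.4)), (-1.0, np.float64(-2.5)), (25.0, np.float64(-2.1)), (27.5, np.float64(3.6)), (31.0, np.float64(-4.1)), (33.0, np.float64(4.0)), (36.5, np.float64(-29.8)), (42.5, np.float64(19.2)), (46.0, np.float64(-4.5)), (48.5, np.float64(3.5)), (63.5, np.float64(-10.0)), (66.0, np.float64(27.4)), (78.0, np.float64(-9.9)), (97.5, np.float64(-7.4)), (143.0, np.float64(-4.4))]
[(-143.5, np.float64(5.4)), (-103.0, np.float64(18.2)), (-86.5, np.float64(-24.0)), (-66.0, np.float64(-6.2)), (-64.0, np.float64(8.1)), (-34.0, np.float64(-16.8)), (-27.5, np.float64(21.3)), (-24.5, np.float64(-4.4)), (-22.5, np.float64(4.9)), (-18.5, np.float64(-3.3)), (-16.5, np.float64(3.9)), (-13.0, np.float64(-2.9)), (-10.5, np.float64(2.6)), (-7.0, np.float64(-2.2)), (27.5, np.float64(2.2)), (31.0, np.float64(-2.6)), (33.0, np.float64(3.3)), (36.5, np.float64(-22.7)), (42.5, np.float64(16.5)), (46.5, np.float64(-4.4)), (48.5, np.float64(3.2)), (63.5, np.float64(-10.0)), (66.5, np.float64(27.8)), (78.5, np.float64(-11.8)), (91.5, np.float64(3.0)), (97.5, np.float64(-5.9)), (105.0, np.float64(2.2)), (143.0, np.float64(-3.9))]
```

View pics/r.png

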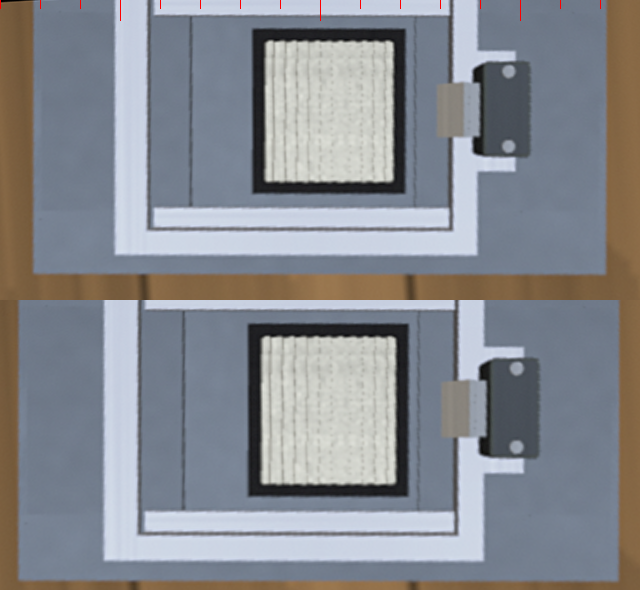

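send_rows(series=[-4, 0, 1, 0, 0, -7, 1, -8, -0.5, 2, 0, 0, -14, 1, -12, -0.7, 3, 0, 0, -21, 1, -16, -1, 4, 0, 0, -28, 1, -20, -1.2, 5, 0, 0, -35, 1, -24, -1.5, 6, 0, 0, -42, 1, -28, -1.8, 7, 0, 0, -49, 1, -30.8, -1.9, 7, 0, 0, -56, 1, -30.8, -1.9, 7, 0, 0, -63, 1, -30.8, -1.9, 7, 0, 0, -70, 1])

```text
clock: 1.73
tcp_pos: [0.5552, -0.3108, 0.1603]
orientation: [-0.0, 0.176, 0.984, 0.0]
wrist_force: [0.2, 1.0, -0.1]
finger_gap: 0.0853
```

send_rows(series=[0, 0, 0, 0, 0, -7, 1, 0, 0, 0, 0, 0, -14, 1, 0, 0, 0, 0, 0, -21, 1, 0, 0, 0, 0, 0, -28.5, 1, 0, 0, 0, 0, 0, -28.5, 1])

```text
clock: 2.15
tcp_pos: [0.556, -0.3081, 0.1612]
orientation: [0.0, -0.072, 0.997, 0.0]
wrist_force: [0.1, -0.2, -0.2]
finger_gap: 0.0851
```

```bash
python3 - <<'E'
from h import *
s=get_state();print(s["clock"],s["tcp_pos"],s["orientation"],s["joint_pos"].round(2))
c=cam("wrist");im=read_camera("wrist")
for l in("cover","cover_handle"):
    r=silhouettes("wrist",l)
    for d in r[:2]:
        m=d["pixels"].astype(np.uint8)
        k=max(cv2.findContours(m,0,1)[0],key=cv2.contourArea)
        print(l,d["p"],d["box"]); p=cv2.approxPolyDP(cv2.convexHull(k),4,True)[:,0]; print(p.tolist(),onz("",p,.008,c)[:,:2].round(3).tolist())
# predicted handle
cc=np.array([.53,-.313]);a=np.deg2rad(8.5);e=np.array([np.cos(a),np.sin(a)]);f=np.array([-e[1],e[0]])
P=[[*(cc+x*e+y*f),.041] for x,y in((-.01,.006),(.06,.006),(.06,-.006),(-.01,-.006))]+[[*(cc+x*e+y*f),.008] for x,y in((-.075,.057),(.075,.057),(.075,-.057),(-.075,-.057))]
uv=proj("",P,c).astype(int)
cv2.imwrite("pics/w1raw.png",im); np.savez("pics/w1cam.npz",K=c[0],M=c[1],t=c[2])
cv2.polylines(im,[uv[:4]],True,(0,0,255),1);cv2.polylines(im,[uv[4:]],True,(0,255,0),1)
cv2.imwrite("pics/w1.png",im)
E
```

```text
2.15 [ 0.55601907 -0.30808557  0.16124619] [ 1.21664152e-07 -7.23521436e-02  9.97379149e-01  1.78170669e-05] [-0.63  0.46  0.09  1.2   0.   -0.78]
cover_handle 0.79 [197.3, 70.5, 122.2, 155.5]
[[316, 79], [307, 223], [207, 223], [199, 78], [215, 71], [302, 72]] [[0.449, -0.266], [0.594, -0.245], [0.61, -0.353], [0.464, -0.374], [0.456, -0.36], [0.445, -0.28]]
```

View pics/w1.png

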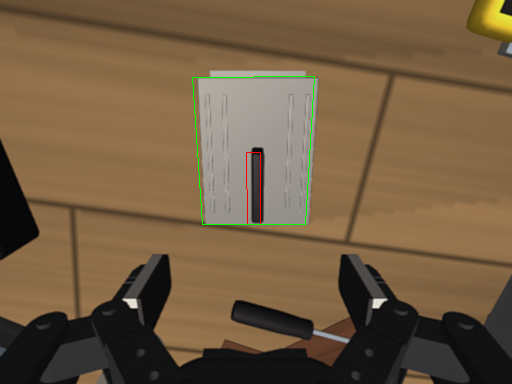

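```bash
python3 - <<'E'
from h import *
try: print(grip_point_offset)
except Exception as e: print(e)
c=np.load("pics/w1cam.npz");c=(c["K"],c["M"],c["t"])
print(onz("",[[257.5,148],[257.5,222]],.041,c), onz("",[[257.5,148],[257.5,222]],.034,c))
E
```

```text
0.0187
[[ 0.51571492 -0.31160851  0.041     ]
 [ 0.58666224 -0.30101103  0.041     ]] [[ 0.51678638 -0.31137002  0.034     ]
 [ 0.5896227  -0.30049037  0.034     ]]
```

send_rows(series=[0.25, 0.25, 3.5, 0, 0, 0, 0.7, 0.25, 0.25, 7, 0, 0, 0, 0.7, 0.25, 0.25, 10.5, 0, 0, 0, 0.7, 0.25, 0.25, 13, 0, 0, 0, 0.7, 0.25, 0.25, 14.5, 0, 0, 0, 0.7, 0.25, 0.25, 14.55, 0, 0, 0, 0.7, 0.25, 0.25, 14.55, 0, 0, 0, 0.4, 0.25, 0.25, 14.55, 0, 0, 0, 0.1, 0.25, 0.25, 14.55, 0, 0, 0, 0, 0.25, 0.25, 14.55, 0, 0, 0, 0], newtons=70)

```text
clock: 3.13
tcp_pos: [0.5544, -0.3067, 0.0177]
orientation: [0.001, -0.071, 0.998, -0.001]
wrist_force: [1.0, -2.2, 13.2]
finger_gap: 0.0115
```

send_rows(series=[0, 0, 0, 0, 0, 0, 0, 0, 0, 0, 0, 0, 0, 0, 0, 0, 0, 0, 0, 0, 0])

```text
clock: 3.38
tcp_pos: [0.5545, -0.3068, 0.0179]
orientation: [0.001, -0.071, 0.997, -0.001]
wrist_force: [-0.2, -0.3, 6.2]
finger_gap: 0.0103
```

send_rows(series=[0, 0, -0.8, 0, 0, 0, 0, 0, 0, -2.5, 0, 0, 0, 0, 0, 0, -5, 0, 0, 0, 0, 0, 0, -8, 0, 0, 0, 0, 0, 0, -11, 0, 0, 0, 0, 0, 0, -13, 0, 0, 0, 0, 0, 0, -13, 0, 0, 0, 0, 0, 0, -13, 0, 0, 0, 0])

```text
clock: 4.05
tcp_pos: [0.5539, -0.3063, 0.1473]
orientation: [0.001, -0.071, 0.997, -0.001]
wrist_force: [0.3, 1.0, -2.4]
finger_gap: 0.0104
```

```bash
python3 - <<'E'
from h import *
s=get_state();print(s["clock"],s["tcp_pos"],s["orientation"],s["wrist_force"],s["ft_torque"],s["finger_gap"])
im=read_camera("wrist");c=cam("wrist")
sc=read_camera("side"); 
cv2.imwrite("pics/w2raw.png",im);cv2.imwrite("pics/s2raw.png",sc)
cv2.imwrite("pics/w2.png",np.hstack([cv2.resize(im,(440,330)),cv2.resize(sc[100:340,190:430],(330,330))]))
E
```

```text
4.05 [ 0.55386963 -0.30632888  0.14730207] [ 1.17605533e-03 -7.07591455e-02  9.97492299e-01 -9.35117238e-04] [ 0.32579266  0.9731657  -2.35159878] [ 0.00076064 -0.03630285 -0.01223236] 0.010415752987494998
```

View pics/w2.png

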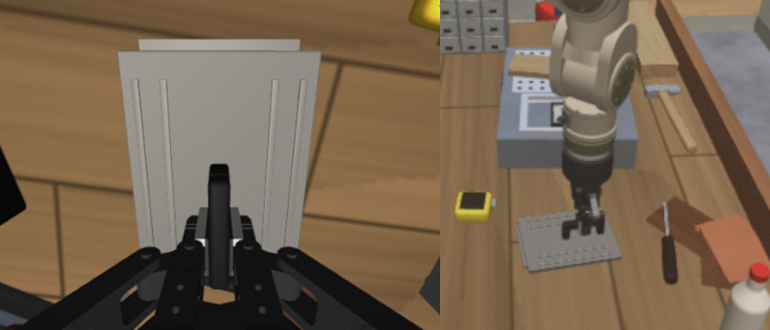

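```bash
cat > fit.py <<'E'
from h import *
from scipy.optimize import least_squares
def fit(uv,P,c,tcp,q,sig=0.7):
    Rt=rot(q).as_matrix()
    # cover in tool: x axis=-tool x, y=tool y, z=-tool z ; params: TCP pos in cover (mm) + small rotvec (deg)
    R0=np.diag([-1.,1,-1])
    def world(p,X):
        Rc=Rt@R0@R.from_rotvec(np.deg2rad(p[3:])).as_matrix()
        return (X-p[:3]*1e-3)@Rc.T+tcp
    pr=np.array([26,0,18,0,0,0.]);ps=np.array([1.5,1.5,1.5,.7,3,2])
    f=lambda p:np.r_[(proj("",world(p,P),c)-uv).ravel()/sig,(p-pr)/ps]
    r=least_squares(f,pr); return r,world
E
python3 - <<'E'
from fit import *
s=get_state();c=cam("wrist");im=cv2.cvtColor(cv2.imread("pics/w2raw.png"),6)
k=512/440
uv=np.float32([[138,40],[300,40],[118,52],[322,52]])*k
P=np.array([[-81,-45,4],[-81,45,4],[-75,-57,8],[-75,57,8]])*1e-3
u2=cv2.cornerSubPix(im,uv.copy().reshape(-1,1,2),(4,4),(-1,-1),(3,30,.01))[:,0]
print(uv.round(1).tolist(),u2.round(1).tolist())
r,w=fit(u2,P,c,s["tcp_pos"],s["orientation"])
print(r.x.round(2),"res px",(proj("",w(r.x,P),c)-u2).round(2).tolist())
E
```

```text
[[160.60000610351562, 46.5], [349.1000061035156, 46.5], [137.3000030517578, 60.5], [374.70001220703125, 60.5]] [[160.8000030517578, 45.400001525878906], [348.70001220703125, 45.400001525878906], [136.89999389648438, 59.599998474121094], [373.5, 61.29999923706055]]
[ 2.474e+01  5.700e-01  1.952e+01  1.000e-02  1.500e-01 -1.900e-01] res px [[1.24, 0.87], [-0.71, 1.59], [-1.3, -0.88], [0.83, -1.62]]
```

```bash
cat > plan.py <<'E'
from rect import *
TC=np.array([25,.4,18.5])*1e-3
LEDGE_X=-.0865; LIP=np.array([-.081,0,.004])
R0=np.diag([-1.,1,-1])
def box():
    o,ex,ey=boxframe(); return np.r_[o,0],np.c_[np.r_[ex,0],np.r_[ey,0],[0,0,1]]
def target(d,z,th,dy=0):
    """lip upper edge d m beyond the ledge edge (+x), world height z, tilt th"""
    o,B=box(); Rc=B@R.from_rotvec([0,-th,0]).as_matrix()
    lip=o+B@np.array([LEDGE_X+d,-.105+dy,z])
    return lip+Rc@(TC-LIP), Rc@R0.T
def where():
    s=get_state();Rt=rot(s["orientation"]).as_matrix();Rc=Rt@R0
    o,B=box(); lip=B.T@(s["tcp_pos"]+Rc@(LIP-TC)-o); Q=B.T@Rc
    cen=B.T@(s["tcp_pos"]+Rc@(-TC)-o)
    print("t",round(s["clock"],2),"d,dy,z lip mm",((lip-[LEDGE_X,-.105,0])*1e3).round(1),"cen z",round(cen[2]*1e3,1),"tilt",round(np.arctan2(Q[2,0],Q[0,0]),3),"roll",round(np.arctan2(Q[2,1],Q[2,2]),3),"yaw",round(np.arctan2(Q[1,0],Q[0,0]),3),"F box",(B.T@s["wrist_force"]).round(1),"M",(B.T@s["ft_torque"]).round(2),"gap",round(s["finger_gap"]*1e3,1))
def delta(p,Rn):
    s=get_state();Rt=rot(s["orientation"]).as_matrix()
    print("shift cm",(Rt.T@(p-s["tcp_pos"])*100).round(2),"turn",np.rad2deg(R.from_matrix(Rt.T@Rn).as_rotvec()).round(2))
E
python3 - <<'E'
from plan import *
where(); p,Rn=target(.006,.16,.26); print(p); delta(p,Rn)
E
```

```text
t 4.15 d,dy,z lip mm [  -4.9 -419.5  130.1] cen z 125.9 tilt -0.002 roll 0.002 yaw 0.203 F box [-0.3  0.2 -1.8] M [ 0.03 -0.04 -0.02] gap 10.6
[0.58262766 0.09171835 0.20126319]
shift cm [-8.59 38.88 -5.64] turn [  1.6  -14.95  11.57]
```

send_rows(series=[-0.5, 2.5, -2, 0, 0, 0, 0, -1.5, 6, -3.5, 0.2, -2, 1.5, 0, -2.5, 10, -5, 0.4, -4, 3, 0, -3.5, 14, -5.6, 0.6, -6, 4.5, 0, -4.5, 18, -5.6, 0.8, -8, 6, 0, -5.5, 22, -5.6, 1, -10, 7.5, 0, -6.4, 26, -5.6, 1.2, -12, 9, 0, -7.2, 30, -5.6, 1.4, -13.5, 10.5, 0, -8, 34, -5.6, 1.6, -15, 11.5, 0, -8.5, 37, -5.6, 1.6, -15, 11.5, 0])

```text
clock: 4.98
tcp_pos: [0.5822, 0.0756, 0.1992]
orientation: [0.129, 0.029, 0.991, -0.004]
wrist_force: [-0.5, 0.0, -1.3]
finger_gap: 0.0104
```

```bash
python3 - <<'E'
from plan import *
where(); p,Rn=target(.006,.13,.26); delta(p,Rn)
E
```

```text
t 4.98 d,dy,z lip mm [  6.6 -16.4 158. ] cen z 174.9 tilt 0.26 roll -0.001 yaw 0.002 F box [-0.5 -0.  -1.3] M [0.03 0.32 0.  ] gap 10.4
shift cm [0.77 1.61 2.68] turn [-0.   -0.03  0.13]
```

send_rows(series=[0.1, 1, 0.5, 0, 0, 0, 0, 0.4, 1.6, 1.5, 0, 0, 0, 0, 0.77, 1.6, 2.68, 0, 0, 0, 0, 0.77, 1.6, 2.68, 0, 0, 0, 0, 0.77, 1.6, 2.68, 0, 0, 0, 0])

```text
clock: 5.4
tcp_pos: [0.584, 0.0873, 0.1712]
orientation: [0.128, 0.03, 0.991, -0.005]
wrist_force: [-1.3, -0.5, -2.8]
finger_gap: 0.0106
```

```bash
python3 - <<'E'
from plan import *
where(); c=cam("wrist"); im=read_camera("wrist"); sd=read_camera("side"); sc=read_camera("scene")
cv2.imwrite("pics/w3raw.png",im);cv2.imwrite("pics/s3raw.png",sd);np.savez("pics/w3cam.npz",K=c[0],M=c[1],t=c[2])
o,B=box()
def ln(pts,col,im,n):
    uv=proj(n,[o+B@np.array(p) for p in pts],c if n=="wrist" else None); uv=(uv*8).round().astype(np.int32)
    cv2.polylines(im,[uv],False,col,1,cv2.LINE_AA,3)
for I,n in((im,"wrist"),(sd,"side"),(sc,"scene")):
    ln([[-.0865,-.165,.103],[-.0865,-.045,.103]],(0,0,255),I,n)      # ledge edge
    ln([[-.0865,-.165,.103],[.066,-.165,.103]],(0,255,0),I,n)
    ln([[-.0865,-.045,.103],[.066,-.045,.103]],(0,255,0),I,n)
A=np.zeros((600,800,3),np.uint8); A[:384,:512]=im
A[:300,512:800]=cv2.resize(sd[125:225,220:316],(288,300)); A[300:600,512:800]=cv2.resize(sc[120:220,235:331],(288,300))
cv2.imwrite("pics/w3.png",A)
E
```

```text
t 5.4 d,dy,z lip mm [  7.6  -4.4 130.1] cen z 146.9 tilt 0.258 roll -0.002 yaw 0.0 F box [-1.3 -0.6 -2.8] M [-0.02  0.28 -0.01] gap 10.6
```

View pics/w3.png

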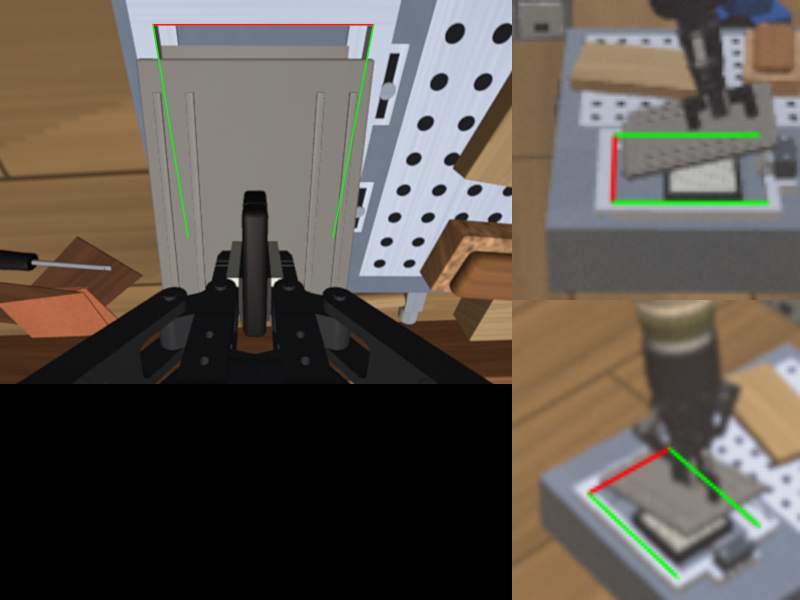

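```bash
python3 - <<'E'
from plan import *
where(); c=cam("wrist"); s=get_state();Rc=rot(s["orientation"]).as_matrix()@R0
P=np.array([[-81,-45,4],[-81,45,4],[-75,-57,8],[-75,57,8]])*1e-3
print(proj("",s["tcp_pos"]+(P-TC)@Rc.T,c).round(1).tolist())
p,Rn=target(.006,.108,.26); delta(p,Rn)
E
```

```text
t 5.55 d,dy,z lip mm [  9.8  -4.2 132.4] cen z 149.6 tilt 0.263 roll -0.002 yaw -0.0 F box [ 0.1  0.2 -1.8] M [ 0.01  0.28 -0.01] gap 10.3
[[161.2, 45.6], [348.2, 45.6], [134.7, 58.2], [374.8, 58.2]]
shift cm [1.   0.42 2.29] turn [-0.09  0.17 -0.  ]
```

send_rows(series=[0.5, 0.42, 0, 0, 0, 0, 0, 0.7, 0.42, 0.8, 0, 0, 0, 0, 0.9, 0.42, 1.6, 0, 0, 0, 0, 1, 0.42, 2.2, 0, 0, 0, 0, 1, 0.42, 2.2, 0, 0, 0, 0, 1, 0.42, 2.2, 0, 0, 0, 0, 1, 0.42, 2.2, 0, 0, 0, 0])

```text
clock: 6.13
tcp_pos: [0.582, 0.0928, 0.15]
orientation: [0.131, 0.03, 0.991, -0.005]
wrist_force: [-0.0, -0.3, -2.3]
finger_gap: 0.0106
```

```bash
python3 - <<'E'
from plan import *
where(); p,Rn=target(.006,.097,.26); delta(p,Rn)
c=cam("wrist"); im=read_camera("wrist"); s=get_state();Rc=rot(s["orientation"]).as_matrix()@R0
cv2.imwrite("pics/w4raw.png",im)
P=np.array([[-81,-45,4],[-81,45,4],[-75,-57,8],[-75,57,8]])*1e-3
print(proj("",s["tcp_pos"]+(P-TC)@Rc.T,c).round(1).tolist())
o,B=box();print(proj("",[o+B@np.array(q) for q in([-.0865,-.165,.103],[-.0865,-.045,.103])],c).round(1).tolist())
cv2.imwrite("pics/w4.png",cv2.resize(im[:130,80:430],None,fx=2.2,fy=2.2,interpolation=cv2.INTER_CUBIC))
E
```

```text
t 6.13 d,dy,z lip mm [  5.4   0.8 108.4] cen z 125.6 tilt 0.263 roll -0.001 yaw 0.002 F box [ 0.  -0.3 -2.3] M [ 0.01  0.32 -0.01] gap 10.6
shift cm [ 0.24 -0.1   1.15] turn [-0.06  0.16  0.09]
[[161.2, 46.2], [348.3, 46.2], [134.7, 58.8], [374.9, 58.8]]
[[129.7, 31.5], [376.4, 31.9]]
```

View pics/w4.png

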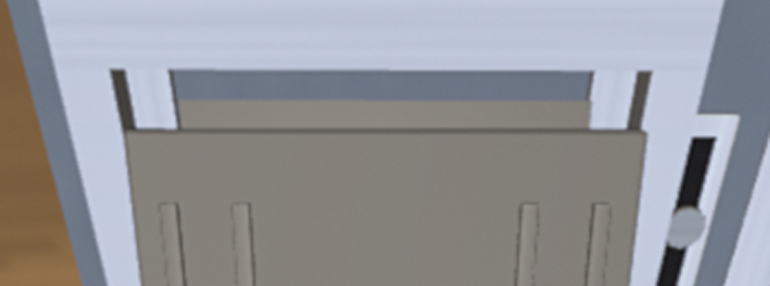

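send_rows(series=[0.08, -0.1, 0.3, 0, 0, 0, 0, 0.12, -0.1, 0.5, 0, 0, 0, 0, 0.16, -0.1, 0.7, 0, 0, 0, 0, 0.19, -0.1, 0.85, 0, 0, 0, 0, 0.21, -0.1, 1.0, 0, 0, 0, 0, 0.21, -0.1, 1.0, 0, 0, 0, 0])

```text
clock: 6.68
tcp_pos: [0.5822, 0.0917, 0.1394]
orientation: [0.131, 0.03, 0.991, -0.005]
wrist_force: [0.2, 0.2, -2.0]
finger_gap: 0.0107
```

```bash
python3 -c "
from plan import *
where(); delta(*target(.006,.0965,.26)); delta(*target(-.003,.0965,.26))"
```

```text
t 6.68 d,dy,z lip mm [ 5.7 -0.2 97.9] cen z 115.1 tilt 0.262 roll -0.002 yaw 0.002 F box [ 0.2  0.2 -2. ] M [-0.01  0.28 -0.  ] gap 10.7
shift cm [0.   0.   0.17] turn [-0.06  0.13  0.09]
shift cm [ 0.87  0.01 -0.06] turn [-0.06  0.13  0.09]
```

send_rows(series=[0.02, 0, 0.1, 0, 0, 0, 0, 0.05, 0, 0.2, 0, 0, 0, 0, 0.05, 0, 0.2, 0, 0, 0, 0])

```text
clock: 6.93
tcp_pos: [0.5824, 0.0917, 0.1376]
orientation: [0.131, 0.03, 0.991, -0.005]
wrist_force: [-0.5, -1.0, -2.2]
finger_gap: 0.0106
```

```bash
python3 -c "
from plan import *
where()"
```

```text
t 6.93 d,dy,z lip mm [ 5.9 -0.2 96.1] cen z 113.3 tilt 0.263 roll -0.001 yaw 0.002 F box [-0.5 -1.  -2.2] M [0.02 0.32 0.03] gap 10.6
```

send_rows(series=[0.01, 0, 0.05, 0, 0, 0, 0, 0.025, 0, 0.1, 0, 0, 0, 0, 0.025, 0, 0.1, 0, 0, 0, 0])

```text
clock: 7.18
tcp_pos: [0.5825, 0.0917, 0.1367]
orientation: [0.131, 0.03, 0.991, -0.005]
wrist_force: [0.0, 0.7, -2.2]
finger_gap: 0.0105
```

send_rows(series=[0.01, 0, 0.05, 0, 0, 0, 0, 0.025, 0, 0.1, 0, 0, 0, 0, 0.025, 0, 0.1, 0, 0, 0, 0])

```text
clock: 7.43
tcp_pos: [0.5827, 0.0917, 0.1359]
orientation: [0.131, 0.03, 0.991, -0.005]
wrist_force: [0.5, 0.1, -1.3]
finger_gap: 0.0103
```

```bash
python3 -c "
from plan import *
where()"
```

```text
t 7.43 d,dy,z lip mm [ 6.2 -0.2 94.3] cen z 111.5 tilt 0.263 roll -0.001 yaw 0.002 F box [ 0.5  0.2 -1.3] M [-0.    0.3   0.06] gap 10.3
```

send_rows(series=[0.01, 0, 0.05, 0, 0, 0, 0, 0.025, 0, 0.1, 0, 0, 0, 0, 0.025, 0, 0.1, 0, 0, 0, 0])

```text
clock: 7.68
tcp_pos: [0.5831, 0.0917, 0.1352]
orientation: [0.132, 0.03, 0.991, -0.005]
wrist_force: [0.5, -0.3, 1.5]
finger_gap: 0.0105
```

```bash
python3 -c "
from plan import *
where()"
```

```text
t 7.68 d,dy,z lip mm [ 6.6 -0.2 93.5] cen z 110.8 tilt 0.264 roll -0.001 yaw 0.002 F box [ 0.5 -0.2  1.5] M [0.01 0.29 0.02] gap 10.5
```

send_rows(series=[0.1, 0, -0.06, 0, 0, 0, 0, 0.25, 0, -0.1, 0, 0, 0, 0, 0.4, 0, -0.14, 0, 0, 0, 0, 0.55, 0, -0.18, 0, 0, 0, 0, 0.7, 0, -0.22, 0, 0, 0, 0, 0.7, 0, -0.22, 0, 0, 0, 0])

```text
clock: 8.18
tcp_pos: [0.575, 0.0922, 0.1352]
orientation: [0.131, 0.03, 0.991, -0.005]
wrist_force: [1.4, -0.1, 1.6]
finger_gap: 0.0106
```

```bash
python3 -c "
from plan import *
where()"
```

```text
t 8.18 d,dy,z lip mm [-1.5 -0.2 93.6] cen z 110.8 tilt 0.263 roll -0.001 yaw 0.002 F box [1.4 0.  1.6] M [0.04 0.15 0.05] gap 10.6
```

send_rows(series=[0.1, 0, -0.03, 0, 0, 0, 0, 0.2, 0, -0.05, 0, 0, 0, 0, 0.2, 0, -0.05, 0, 0, 0, 0])

```text
clock: 8.43
tcp_pos: [0.5731, 0.0923, 0.1351]
orientation: [0.131, 0.03, 0.991, -0.005]
wrist_force: [0.9, 0.4, 1.3]
finger_gap: 0.0102
```

send_rows(series=[0.08, 0, -0.02, 0, 0, 0, 0, 0.12, 0, -0.03, 0, 0, 0, 0, 0.12, 0, -0.03, 0, 0, 0, 0])

```text
clock: 8.68
tcp_pos: [0.5722, 0.0923, 0.1352]
orientation: [0.131, 0.03, 0.991, -0.005]
wrist_force: [3.3, -0.5, 2.1]
finger_gap: 0.0104
```

```bash
python3 -c "
from plan import *
where()"
```

```text
t 8.68 d,dy,z lip mm [-4.3 -0.2 93.6] cen z 110.8 tilt 0.264 roll -0.001 yaw 0.001 F box [ 3.3 -0.3  2.1] M [-0.03 -0.1   0.  ] gap 10.4
```

```bash
python3 - <<'E'
from plan import *
im=read_camera("wrist"); sd=read_camera("side")
a=cv2.resize(im[:130,80:430],None,fx=2.2,fy=2.2,interpolation=cv2.INTER_CUBIC)
b=cv2.resize(sd[125:225,220:350],None,fx=3,fy=3,interpolation=cv2.INTER_CUBIC)
A=np.zeros((600,770,3),np.uint8);A[:286]=a;A[290:590,:390]=b;cv2.imwrite("pics/w5.png",A)
E
```

```text
(no output)
```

View pics/w5.png

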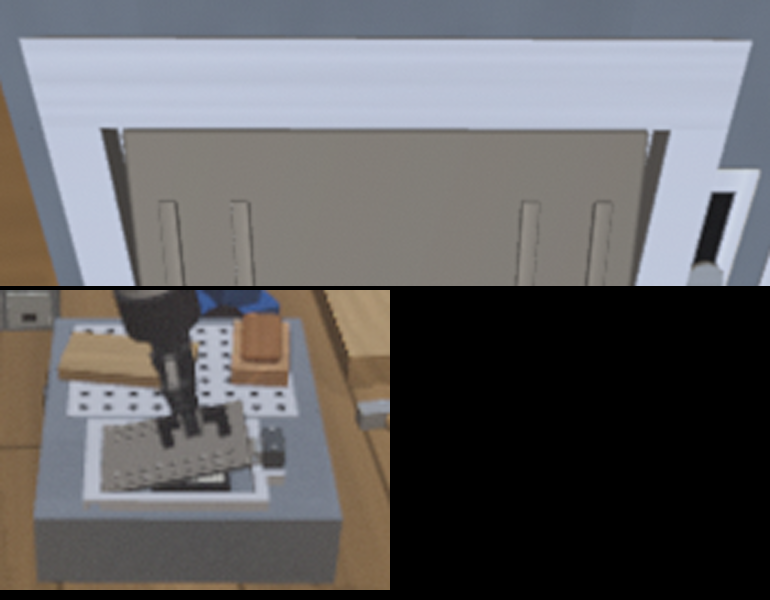

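```bash
python3 - <<'E'
from plan import *
where()
for th,z in((.24,.0938),(.22,.094),(.2,.0943),(.18,.0945),(.16,.0948),(.14,.095),(.12,.0953)): print(th,end=" ");delta(*target(-.004,z,th,-.0002))
E
```

```text
t 8.78 d,dy,z lip mm [-4.3 -0.2 93.6] cen z 110.8 tilt 0.264 roll -0.001 yaw 0.001 F box [ 3.1 -0.6  2.2] M [ 0.02 -0.18  0.01] gap 10.2
0.24 shift cm [-0.06 -0.02  0.23] turn [-0.06  1.35  0.08]
0.22 shift cm [-0.09 -0.02  0.43] turn [-0.06  2.5   0.08]
0.2 shift cm [-0.12 -0.02  0.61] turn [-0.06  3.64  0.08]
0.18 shift cm [-0.13 -0.02  0.8 ] turn [-0.06  4.79  0.08]
0.16 shift cm [-0.15 -0.02  0.99] turn [-0.06  5.93  0.08]
0.14 shift cm [-0.16 -0.02  1.18] turn [-0.06  7.08  0.08]
0.12 shift cm [-0.17 -0.02  1.37] turn [-0.06  8.22  0.08]
```

send_rows(series=[-0.04, 0, 0.1, 0, 0.7, 0, 0, -0.06, 0, 0.23, 0, 1.35, 0, 0, -0.08, 0, 0.33, 0, 1.9, 0, 0, -0.09, 0, 0.43, 0, 2.5, 0, 0, -0.11, 0, 0.52, 0, 3.1, 0, 0, -0.12, 0, 0.61, 0, 3.6, 0, 0, -0.12, 0, 0.61, 0, 3.6, 0, 0])

```text
clock: 9.37
tcp_pos: [0.5747, 0.0921, 0.129]
orientation: [0.099, 0.03, 0.995, -0.004]
wrist_force: [0.9, -0.0, 1.5]
finger_gap: 0.0106
```

```bash
python3 - <<'E'
from plan import *
where()
for th,z in((.18,.0945),(.16,.0948),(.14,.095),(.12,.0953),(.1,.0955)): print(th,end=" ");delta(*target(-.004,z,th,-.0002))
E
```

```text
t 9.37 d,dy,z lip mm [-4.3 -0.2 93.8] cen z 105.9 tilt 0.199 roll -0.001 yaw 0.001 F box [0.9 0.  1.5] M [0.06 0.01 0.02] gap 10.6
0.18 shift cm [-0.06 -0.01  0.14] turn [-0.07  1.06  0.07]
0.16 shift cm [-0.09 -0.01  0.32] turn [-0.07  2.21  0.07]
0.14 shift cm [-0.11 -0.01  0.51] turn [-0.07  3.36  0.07]
0.12 shift cm [-0.13 -0.01  0.7 ] turn [-0.07  4.5   0.07]
0.1 shift cm [-0.15 -0.01  0.89] turn [-0.07  5.65  0.07]
```

send_rows(series=[-0.04, 0, 0.07, 0, 0.5, 0, 0, -0.06, 0, 0.14, 0, 1.06, 0, 0, -0.08, 0, 0.23, 0, 1.6, 0, 0, -0.09, 0, 0.32, 0, 2.2, 0, 0, -0.1, 0, 0.42, 0, 2.8, 0, 0, -0.11, 0, 0.51, 0, 3.36, 0, 0, -0.11, 0, 0.51, 0, 3.36, 0, 0])

```text
clock: 9.95
tcp_pos: [0.5762, 0.0921, 0.1243]
orientation: [0.069, 0.03, 0.997, -0.003]
wrist_force: [-2.9, 0.6, 2.5]
finger_gap: 0.0105
```

```bash
python3 - <<'E'
from plan import *
where()
for th,z in((.12,.0953),(.1,.0955),(.08,.0957),(.06,.096)): print(th,end=" ");delta(*target(-.004,z,th,-.0002))
E
```

```text
t 9.95 d,dy,z lip mm [-4.7 -0.2 95.2] cen z 102.5 tilt 0.139 roll -0.001 yaw 0.001 F box [-2.9  0.5  2.5] M [0.01 0.58 0.  ] gap 10.5
0.12 shift cm [-0.09 -0.02  0.2 ] turn [-0.07  1.09  0.08]
0.1 shift cm [-0.12 -0.02  0.4 ] turn [-0.07  2.24  0.08]
0.08 shift cm [-0.14 -0.02  0.59] turn [-0.07  3.38  0.08]
0.06 shift cm [-0.16 -0.01  0.77] turn [-0.07  4.53  0.08]
```

send_rows(series=[-0.01, 0, 0.1, 0, 0.55, 0, 0, -0.02, 0, 0.2, 0, 1.1, 0, 0, -0.04, 0, 0.3, 0, 1.7, 0, 0, -0.05, 0, 0.4, 0, 2.2, 0, 0, -0.05, 0, 0.4, 0, 2.2, 0, 0])

```text
clock: 10.37
tcp_pos: [0.5776, 0.092, 0.1214]
orientation: [0.051, 0.03, 0.998, -0.002]
wrist_force: [-5.1, -0.5, 7.9]
finger_gap: 0.0106
```

```bash
python3 - <<'E'
from plan import *
where()
for th,z in((.08,.0957),(.06,.096),(.04,.0962),(.02,.0965),(0,.0965)): print(th,end=" ");delta(*target(-.0045,z,th,-.0002))
E
```

```text
t 10.37 d,dy,z lip mm [-4.3 -0.1 96.2] cen z 100.5 tilt 0.102 roll -0.001 yaw 0.001 F box [-5.1 -0.8  7.9] M [0.   0.96 0.01] gap 10.6
0.08 shift cm [-0.   -0.02  0.28] turn [-0.07  1.27  0.08]
0.06 shift cm [-0.03 -0.02  0.47] turn [-0.07  2.42  0.08]
0.04 shift cm [-0.05 -0.02  0.66] turn [-0.07  3.56  0.08]
0.02 shift cm [-0.06 -0.02  0.84] turn [-0.07  4.71  0.08]
0 shift cm [-0.07 -0.02  1.06] turn [-0.07  5.86  0.08]
```

send_rows(series=[0, 0, 0.1, 0, 0.6, 0, 0, 0, 0, 0.2, 0, 1.2, 0, 0, -0.01, 0, 0.3, 0, 1.8, 0, 0, -0.01, 0, 0.3, 0, 1.8, 0, 0])

```text
clock: 10.7
tcp_pos: [0.5784, 0.092, 0.1188]
orientation: [0.036, 0.03, 0.999, -0.002]
wrist_force: [-3.2, -1.1, 8.3]
finger_gap: 0.0106
```

```bash
python3 - <<'E'
from plan import *
where()
E
```

```text
t 10.7 d,dy,z lip mm [-4.2 -0.1 96.7] cen z 98.5 tilt 0.072 roll -0.001 yaw 0.001 F box [-3.1 -1.3  8.3] M [ 0.02  1.03 -0.02] gap 10.6
```

send_rows(series=[0, 0, 0.1, 0, 0.6, 0, 0, 0, 0, 0.2, 0, 1.2, 0, 0, -0.01, 0, 0.3, 0, 1.8, 0, 0, -0.01, 0, 0.3, 0, 1.8, 0, 0])

```text
clock: 11.03
tcp_pos: [0.5789, 0.092, 0.1156]
orientation: [0.02, 0.03, 0.999, -0.001]
wrist_force: [-3.2, 0.3, 8.4]
finger_gap: 0.0107
```

```bash
python3 - <<'E'
from plan import *
where()
E
```

```text
t 11.03 d,dy,z lip mm [-4.4 -0.1 96.9] cen z 96.1 tilt 0.04 roll -0.001 yaw 0.001 F box [-3.3  0.1  8.4] M [-0.01  0.83  0.02] gap 10.7
```

send_rows(series=[0, 0, 0.1, 0, 0.6, 0, 0, 0, 0, 0.2, 0, 1.2, 0, 0, 0, 0, 0.25, 0, 1.5, 0, 0, 0, 0, 0.25, 0, 1.5, 0, 0])

```text
clock: 11.37
tcp_pos: [0.5793, 0.092, 0.1131]
orientation: [0.007, 0.03, 1.0, -0.001]
wrist_force: [-3.3, 0.0, 7.4]
finger_gap: 0.0108
```

```bash
python3 - <<'E'
from plan import *
where()
E
```

```text
t 11.37 d,dy,z lip mm [-4.4 -0.1 97. ] cen z 94.2 tilt 0.015 roll -0.001 yaw 0.001 F box [-3.3 -0.2  7.4] M [0.03 0.67 0.06] gap 10.8
```

send_rows(series=[0, 0, 0.05, 0, 0.4, 0, 0, 0, 0, 0.1, 0, 0.8, 0, 0, 0, 0, 0.15, 0, 1.1, 0, 0, 0, 0, 0.15, 0, 1.1, 0, 0])

```text
clock: 11.7
tcp_pos: [0.5791, 0.0919, 0.112]
orientation: [-0.002, 0.03, 1.0, -0.001]
wrist_force: [-3.7, 0.4, 10.7]
finger_gap: 0.0103
```

```bash
python3 - <<'E'
from plan import *
where(); read_camera("side")
print([(d["p"],d["box"]) for d in silhouettes("side","catch")[:2]])
E
```

```text
t 11.7 d,dy,z lip mm [-4.9 -0.1 98. ] cen z 93.6 tilt -0.004 roll -0.001 yaw 0.001 F box [-3.7  0.2 10.7] M [-0.03  0.66 -0.04] gap 10.3
[(0.5, [298.3, 176.0, 10.0, 8.8])]
```

send_rows(series=[0, 0, 0.05, 0, 0.3, 0, 0, 0, 0, 0.1, 0, 0.6, 0, 0, 0, 0, 0.1, 0, 0.6, 0, 0])

```text
clock: 12.05
tcp_pos: [0.5791, 0.092, 0.1113]
orientation: [-0.007, 0.03, 1.0, -0.0]
wrist_force: [-6.0, 0.7, 11.9]
finger_gap: 0.0105
```

```bash
python3 - <<'E'
from plan import *
where()
E
```

```text
t 12.05 d,dy,z lip mm [-5.  -0.1 98.3] cen z 93.2 tilt -0.014 roll -0.001 yaw 0.001 F box [-6.   0.3 11.9] M [-0.    0.66 -0.  ] gap 10.5
```

send_rows(series=[0.01, 0, 0.05, 0, 0.2, 0, 0, 0.02, 0, 0.1, 0, 0.4, 0, 0, 0.02, 0, 0.1, 0, 0.4, 0, 0])

```text
clock: 12.3
tcp_pos: [0.5791, 0.092, 0.1113]
orientation: [-0.01, 0.03, 0.999, -0.0]
wrist_force: [-5.7, -0.1, 16.1]
finger_gap: 0.0107
```

```bash
python3 - <<'E'
from plan import *
where(); im=read_camera("scene"); sd=read_camera("side"); w=read_camera("wrist")
A=np.zeros((600,800,3),np.uint8)
A[:300,:400]=cv2.resize(sd[145:220,240:340],(400,300),interpolation=cv2.INTER_CUBIC)
A[:300,400:]=cv2.resize(im[140:215,245:345],(400,300),interpolation=cv2.INTER_CUBIC)
A[300:,:]=cv2.resize(w,(800,600))[:300] 
cv2.imwrite("pics/s6.png",A)
E
```

```text
t 12.3 d,dy,z lip mm [-5.1 -0.1 98.9] cen z 93.3 tilt -0.02 roll -0.001 yaw 0.001 F box [-5.7 -0.4 16.1] M [-0.08  0.83 -0.  ] gap 10.7
```

View pics/s6.png

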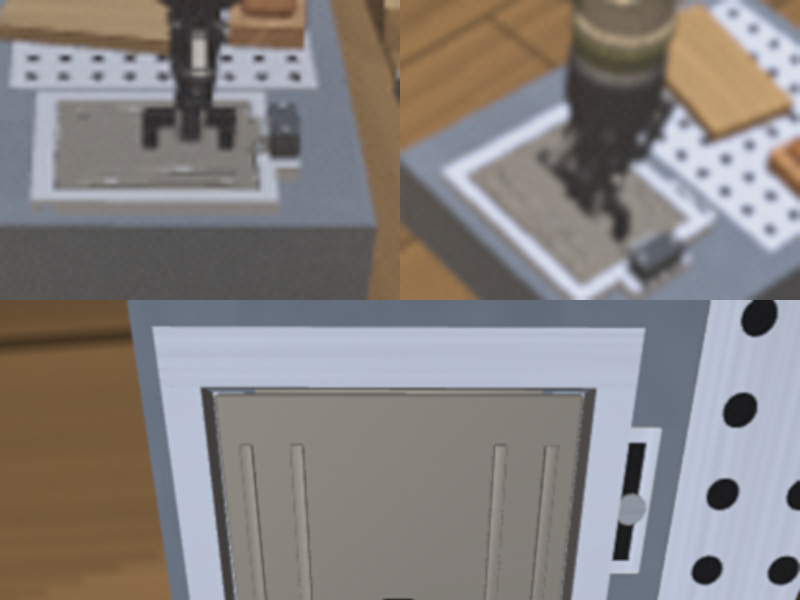

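send_rows(series=[0, 0, -0.1, 0, -0.3, 0, 0, 0, 0, -0.2, 0, -0.6, 0, 0, 0, 0, -0.3, 0, -0.9, 0, 0, 0, 0, -0.3, 0, -0.9, 0, 0])

```text
clock: 12.78
tcp_pos: [0.579, 0.0919, 0.1128]
orientation: [-0.003, 0.03, 1.0, -0.001]
wrist_force: [-1.7, 0.0, 7.0]
finger_gap: 0.0106
```

```bash
python3 - <<'E'
from plan import *
where()
E
```

```text
t 12.78 d,dy,z lip mm [-5.  -0.1 98.9] cen z 94.5 tilt -0.005 roll -0.001 yaw 0.001 F box [-1.7 -0.1  7. ] M [ 0.04  0.26 -0.  ] gap 10.6
```

send_rows(series=[0, 0, -0.1, 0, 0, 0, 0, 0, 0, -0.2, 0, 0, 0, 0, 0, 0, -0.25, 0, 0, 0, 0, 0, 0, -0.25, 0, 0, 0, 0])

```text
clock: 13.12
tcp_pos: [0.5789, 0.0919, 0.1133]
orientation: [-0.004, 0.03, 1.0, -0.001]
wrist_force: [2.6, 1.3, -6.2]
finger_gap: 0.0108
```

```bash
python3 - <<'E'
from plan import *
where()
E
```

```text
t 13.12 d,dy,z lip mm [-5.2 -0.1 99.5] cen z 94.9 tilt -0.007 roll -0.001 yaw 0.001 F box [ 2.5  1.4 -6.2] M [ 0.18 -0.92 -0.03] gap 10.8
```

send_rows(series=[0, 0, 0.1, 0, 0, 0, 0, 0, 0, 0.12, 0, 0, 0, 0, 0, 0, 0.12, 0, 0, 0, 0.2, 0, 0, 0.12, 0, 0, 0, 0.4, 0, 0, 0.12, 0, 0, 0, 0.5, 0, 0, 0.12, 0, 0, 0, 0.5])

```text
clock: 13.62
tcp_pos: [0.5783, 0.0919, 0.1132]
orientation: [-0.004, 0.03, 1.0, -0.001]
wrist_force: [0.2, -0.9, 0.0]
finger_gap: 0.0428
```

send_rows(series=[0, 0, -1, 0, 0, 0, 0.6, 0, 0, -3, 0, 0, 0, 0.6, 0, 0, -6, 0, 0, 0, 0.6, 0, 0, -10, 0, 0, 0, 0.6, 0, 0, -12, 0, 0, 0, 0.6, 0, 0, -12, 0, 0, 0, 0.6])

```text
clock: 14.12
tcp_pos: [0.5821, 0.0921, 0.24]
orientation: [0.002, 0.03, 1.0, -0.0]
wrist_force: [1.0, -0.1, 1.0]
finger_gap: 0.0511
```

```bash
python3 - <<'E'
from plan import *
s=get_state();print(s["clock"],s["tcp_pos"],s["finger_gap"],s["wrist_force"])
im=read_camera("scene"); sd=read_camera("side"); w=read_camera("wrist");c=cam("wrist")
A=np.zeros((600,800,3),np.uint8)
A[:220,:300]=cv2.resize(sd[145:220,240:340],(300,220),interpolation=cv2.INTER_CUBIC)
A[220:440,:300]=cv2.resize(im[140:215,245:345],(300,220),interpolation=cv2.INTER_CUBIC)
A[:375,300:]=cv2.resize(w,(500,375)) 
r=rectify(w,c,.103,-.12,.12,-.175,-.03,2000);A[375:,300:]=cv2.resize(r,(372,225))[:, :372] if 0 else np.pad(cv2.resize(r,(372,225)),((0,0),(0,128),(0,0)))
cv2.imwrite("pics/s7.png",A)
E
```

```text
14.1167 [0.5820718  0.09210799 0.23996509] 0.051055546133478104 [ 0.99550686 -0.05806609  1.0187785 ]
```

View pics/s7.png

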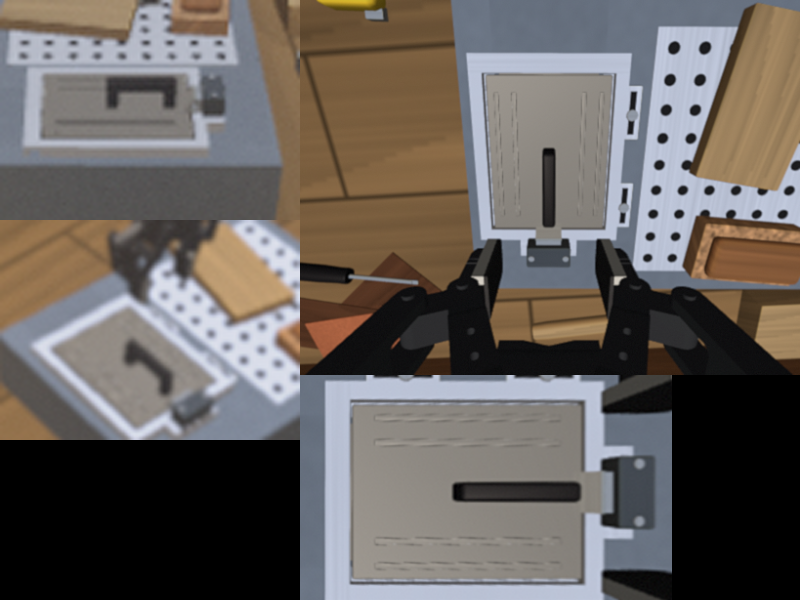

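```bash
python3 -c "
from h import *
print(hand_in())"
```

```text
the job is handed in; nothing more can be done
None
```

The filter cover is back in the frame, its lip under the ledge and the spring catch over its other end. I handed the job in at about 14 s of the 59 s.

- **Hooking in:** I gripped the cover by its handle and tilted it about 0.26 rad. I lowered it to light contact of about 3 N on the frame's inner flanges, then slid the lip under the ledge. The sideways push stayed at about 3 N. In the camera image the frame stood about 2.5 mm from its design position, towards -x.
- **Pressing down:** I swung the cover down in small steps. The highest press I read was about 16 N on the wrist, roughly 18 N once the cover's weight is allowed for. That is slightly above the stated 10 to 16 N, because I kept pressing briefly after the cover had probably already snapped in.
- **Catch check:** When I pulled up about 2.5 mm, the cover moved only 0.5 mm and the force swung to -6 N, so the catch was holding it.
- **Last pictures:** After letting go, the cover lies flat and square in the frame with the nose over its end. The workpiece, sanding block, screwdriver and tape measure that show appear unmoved. The drill was not in those pictures, but the arm never went near it. The gripper is clear, about 12 cm above.

One disagreement: my height estimate from the grip ran about 2 mm low while the cover was tilted. The cover also seems to have turned about 0.01 rad in the fingers while I pressed. I saw the final position only in the images; nothing measured the bolt's travel directly.

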